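# Flip the length stop down and set the batten against it

## Task

Set the sawing board up for a long cut: with a fingertip, push the flip stop that is farther from the saw slot over from behind the fence so that it drops all the way down in front of it, and then push the batten back flat against the fence and along it until its left end touches that stop. Only push: the batten must not be picked up, lifted or tipped. Leave the other stop flipped back and the other things where they lie, and finish clear of everything.

Things in the scene. Friction and masses are not known exactly. Their poses are not given: they have to be found in the camera images.
- board: sawing board screwed to the bench, fixed: white laminate base 240 (x) by 580 (y) by 18 mm, straight aluminium fence along y near its far edge. Origin: centre of its underside; x square through the fence away from the robot, y along the fence to the left, z up. Base top z = 18 mm; fence front face x = 45, back face x = 70, top z = 54 mm. Lies elsewhere and turned otherwise in each run
- saw_slot (a point): middle of the saw slot, a narrow gap across fence and base (board frame x = 0, y = -90, z = 18 mm). Behind the fence there two steel saw guide posts, 12 mm thick, stand 11 mm either side of the slot's line at board x = 88 mm, tops at z = 90 mm
- long_bracket: black bracket of the flip stop to use, the one farther from the saw slot (170 to 230 mm left of it), clamped fast on the fence; 30 by 32 mm, 24 mm high. Origin: centre of its underside on the fence's top (board x = 57.5, z = 54 mm), axes as the board's. Two stops alike, told apart by position
- long_hinge (a point): middle of that stop's hinge axis, 16 mm above the bracket's origin; the axis runs along the fence. The hinged part is an aluminium L, 20 mm wide along the fence (10 mm either side of this point), limbs 10 to 12 mm thick: an arm with its outer end 41 mm from the hinge, and at that end a leg at right angles, reaching 48 mm from the arm's centre line
- long_stop_toe (a point): free end of that stop's leg (moves with it). Down, it is 35 mm in front of the hinge axis (to the robot) and 4 mm above the base, and the leg's right-hand side, 10 mm right of this point, is the flat the batten's end must meet. Flipped back, it is about 60 mm above the hinge axis, and the L's outer corner 35 to 40 mm behind and 25 to 35 mm above that axis
- long_stop (a joint): hinge angle of that stop, rad: 0 = all the way down in front of the fence (hard limit), 1.57 = arm straight up, 2.45 = limit, leaning back behind the fence. Starts at 2.2 to 2.45. Moves at a light touch (80 g, slight friction), stays back by itself, and once pushed forward past about 1.5 falls down by itself in a second
- short_bracket: bracket of the other, equal flip stop, nearer the saw slot (60 to 90 mm left of it); same origin and axes. To be left alone
- short_stop (a joint): hinge angle of that other stop, same meaning; starts flipped back at 2.2 to 2.45 and must stay back. It is then clear of a batten lying below it
- batten: plain pine batten, 30 mm wide (its x), 280 mm long (its y), 20 mm thick, about 85 g, lying loose and a little askew on the base in front of the fence, across the saw slot. Origin: centre of its underside; its y points along it to the left. Starts up to 65 mm off its place at the fence and 30 to 85 mm short of the stop
- batten_left (a point): centre of the batten's left end face (the end towards the stop), 10 mm above its underside
- batten_right (a point): centre of the batten's right end face, 10 mm above its underside
- offcut: bystander: pine block 40 by 45 by 30 mm high standing on the left end of the base, before the fence; origin under its centre
- pencil: bystander: flat carpenter's pencil, 105 mm long, 13 by 7 mm, lying on the left front of the base; origin under the middle of its shaft
- file: bystander: flat file with black handle, 315 mm long, 27 mm high, on the bench left of the board; origin under it, 155 mm from the handle's end
- hacksaw: bystander: hacksaw with red frame, 365 by 125 by 20 mm, lying on the bench to the right; origin under it near its middle
- try_square: bystander: try square lying flat behind the board, stock 120 mm, blade 150 mm, 16 mm high; origin under the stock's middle
- glue: bystander: white glue bottle, 60 mm across, 170 mm tall, behind the board; origin under its centre
- wooden_dog: bystander: toy dog glued from wooden blocks, 195 mm long, 136 mm high, behind the board; origin under its body's centre

How it is judged:
By the outcome, as a careful person would: the job done as asked, in the order asked, and still so for the second after the job is handed in, with the robot touching nothing.
It also fails if it takes over 64 s, if anything falls off the work surface, if the arm or the gripper's body presses on something with over 40 N, if the wrist force passes 120 N, or if a joint passes its speed limit or range.

## Robot

A 6-joint arm with a two-finger parallel gripper is mounted at the origin on the work surface. World frame = base frame: x ahead of the robot, y to its left, z up, the work surface at z = 0. Lengths are in m, angles in rad, forces in N, time in s.
With the tool pointing down it reaches from about 0.275 to 0.75 m from the base axis. Payload 10.2 kg.
Tool frame: the origin (TCP) lies midway between the tips of the shut fingers; the grasp point (between the pads) lies 19 mm behind it (env.hold_point_z is the distance from the TCP to the grasp point, in m); x points along the fingers, z is the direction in which the jaws open and shut, and the axes are right-handed (so a half turn about x gives the same grasp; the last joint's range is limited). The gripper opens to 85 mm and grips with 20 to 120 N. Pads are 22 mm wide; open, the fingers measure 114 mm over their backs; the gripper's body (76 mm by 85 mm) begins 54 mm behind the grasp point. The pads swing forward as they close: fully open they stand 13 mm farther back than shut.
Start: joints at [-1.488, 0.313, 1.498, -0, 1.331, -0.223], TCP at [0.158, -0.501, 0.198] pointing down, gripper open.
Joint ranges: [-2.94, 2.94], [-0.97, 2.17], [0.19, 2.56], [-1.23, 4.37], [0.02, 3.11], [-2.88, 2.88]. Speed limits (rad/s): [2.39, 2.39, 3.01, 3.14, 3.14, 3.14].

## Interface

Orientations are given as a unit quaternion [x, y, z, w].
In Python, from bench import env, kinematics, monitor, eyes, job gives the robot as it stands. The module is installed in compiled form; this text tells all that it offers. Calls block until the motion is done:
- env.reach(position, orientation): joint-space move of the TCP to a pose.
- env.movel(position, velocity=0.15, frame=None, guard=None): straight line of the TCP; frame=None keeps the orientation; velocity is the mean speed in m/s. With guard (N) it stops when the force on the tool has changed by that much, and returns True; else False.
- env.set_joints(angles): joint-space move.
- env.release() and env.close_gripper(effort=None): open the fingers fully, or close them until they stop; effort is the grip in N (None keeps the last).
- env.hold(seconds).
- kinematics.ik(position, orientation): joint angles nearest the present ones, or None.
- monitor.sense(): the state.
- eyes.grab_frame(name): name is "scene" or "top"; returns a dict with "frame" (400x640x3 uint8, red, green, blue), "mtx" (3x3 intrinsics, pixels), "k1" (the pictures are not rectified: a ray, as slopes to the right and down, at radius r is drawn at 1 + k1 r^2 times it, then the intrinsics apply), "view" (4x4, takes a point from world to camera coordinates). Camera axes: x right, y down, z forward; pixel columns grow to the right and rows downward; lengths in m; the calibration is good to about 2 mm. A picture is of the moment at which its call begins. There is no depth.
A pose or a line that the arm cannot do raises env.MotionError and nothing moves.
- job.hand_in(): hands the job in, once; it reports no verdict.
The state is a dict: "clock": time; "joints": joint angles; "qvel": joint speeds; "joint_efforts": joint torques, N m; "position": TCP position; "ee_rot": TCP orientation; "contact_force": force on the tool from outside, world axes, zero at the start; "ft_torque": the same for the moment, N m; "finger_gap": opening from 0.0 (shut) to 1.0 (fully open).
Only numpy, scipy, OpenCV 4.12 (cv2) and the standard library are available. Lean on these libraries where they do the work, as an engineer would, in place of code of your own. Each camera call takes 0.05 s, during which the arm holds its last target.

## Working session

There is one attempt and no reset: what is moved stays moved. The work goes in short steps, each a Python script; the robot and the scene stay as the last script left them, time stands still between calls to the robot, and variables do not carry over. Pictures are saved under pics/ and viewed, and the job is handed in when it is done.

```bash
mkdir -p pics; python3 - <<'E'
from bench import env, kinematics, monitor, eyes, job
import cv2, numpy as np
for n in ("scene","top"):
    f=eyes.grab_frame(n); cv2.imwrite(f"pics/{n}0.png",f["frame"][:,:,::-1])
    print(n,f["mtx"].tolist(),f["k1"],np.round(f["view"],4).tolist())
s=monitor.sense(); print(s["clock"],s["position"],s["ee_rot"],s["finger_gap"],env.hold_point_z)
E
```

```text
scene [[491.7879043865121, 0.0, 317.40428092813664], [0.0, 491.7879043865121, 206.065020636383], [0.0, 0.0, 1.0]] -0.12216134394054487 [[0.4074, 0.9132, -0.0114, -0.2289], [0.5366, -0.2495, -0.8061, -0.2616], [-0.739, 0.3222, -0.5916, 1.9729], [0.0, 0.0, 0.0, 1.0]]
top [[454.1437233732225, 0.0, 321.47795939365375], [0.0, 454.1437233732225, 208.56788538895768], [0.0, 0.0, 1.0]] -0.03797765519273579 [[0.0234, -0.9997, 0.0015, -0.0414], [-0.9981, -0.0234, -0.0573, 0.5871], [0.0573, -0.0002, -0.9984, 1.3504], [0.0, 0.0, 0.0, 1.0]]
0.1 [ 0.1580024  -0.50038366  0.1973103 ] [ 0.41832723  0.57057181 -0.41772937  0.57004589] 0.9966873797875728 0.0187
```

View pics/scene0.png

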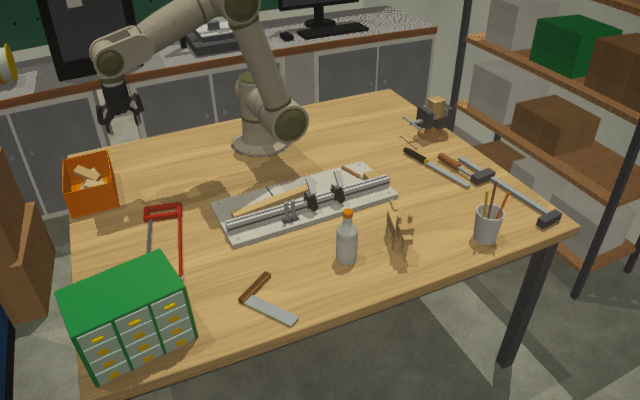

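View pics/top0.png

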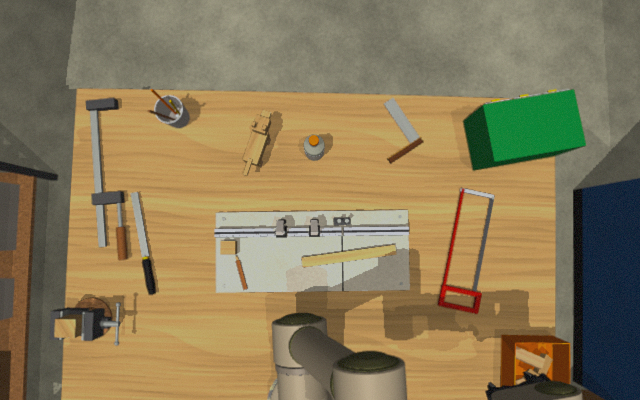

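The top view shows the board at about (216–409, 210–292), with the stops at (281, 228) and (314, 228). The slot is at x≈342 and the batten runs from (302, 262) to (396, 249). I'll zoom in next.

```bash
python3 - <<'E'
import cv2
t=cv2.imread("pics/top0.png"); cv2.imwrite("pics/topz0.png",cv2.resize(t[200:300,210:415],None,fx=3.9,fy=3.9,interpolation=cv2.INTER_CUBIC))
t=cv2.imread("pics/scene0.png"); cv2.imwrite("pics/scenez0.png",cv2.resize(t[155:250,205:405],None,fx=4,fy=4,interpolation=cv2.INTER_CUBIC))
E
```

```text
(no output)
```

View pics/topz0.png

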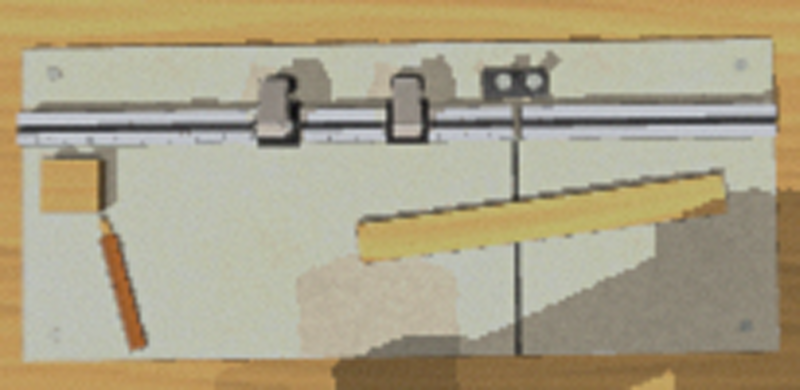

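View pics/scenez0.png

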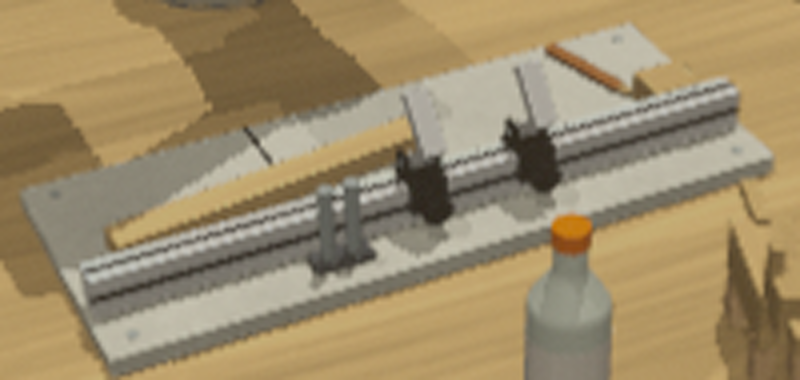

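```bash
cat > h.py <<'E'
import numpy as np, cv2
from bench import env, kinematics, monitor, eyes, job
def cam(f): return f["mtx"],np.array([f["k1"],0,0,0,0.]),np.array(f["view"])
def cast(f,uv,z):
    K,d,V=cam(f); p=cv2.undistortPoints(np.array(uv,float).reshape(-1,1,2),K,d)[:,0]
    R,t=V[:3,:3],V[:3,3]; c=-R.T@t; r=np.c_[p,np.ones(len(p))]@R
    return c+r*((z-c[2])/r[:,2])[:,None]
def proj(f,P):
    K,d,V=cam(f); return cv2.projectPoints(np.array(P,float).reshape(-1,3),cv2.Rodrigues(V[:3,:3])[0],V[:3,3],K,d)[0][:,0]
E
python3 - <<'E'
from h import *
f=eyes.grab_frame("top")
uz=lambda a:(np.array(a,float)+.5)/3.9-.5+[210,200]
np.set_printoptions(precision=4,suppress=True)
C=cast(f,uz([(22,47),(773,38),(25,360),(778,355)]),.018)
print("corners",C[:,:2]); 
d=lambda a,b:np.linalg.norm(a-b)
print(d(C[0],C[1]),d(C[2],C[3]),d(C[0],C[2]),d(C[1],C[3]))
yd=(C[0]-C[1]+C[2]-C[3])[:2]; yd/=np.linalg.norm(yd); xd=(C[0]-C[2]+C[1]-C[3])[:2]; xd/=np.linalg.norm(xd)
print("yaw from y",np.arctan2(-yd[0],yd[1]),"x",np.arctan2(xd[1],xd[0])); print("centre",C.mean(0))
# slot
S=cast(f,uz([(516,143),(518,355)]),.018)[:,:2]
# batten top corners z=.038
B=cast(f,uz([(358,221),(365,262),(722,171),(727,209)]),.038)[:,:2]
print("batten",B,d((B[0]+B[1])/2,(B[2]+B[3])/2))
yaw=np.arctan2(-yd[0],yd[1]);R=np.array([[np.cos(yaw),-np.sin(yaw)],[np.sin(yaw),np.cos(yaw)]])
c=C.mean(0)[:2]; bf=lambda P:(P[:,:2]-c)@R*1000
print("slot bf",bf(S)); print("batten bf",bf(B))
F=cast(f,uz([(18,114),(776,103),(18,142),(776,144)]),.054); print("fence ends",bf(F))
print("bracket fronts z~.078",bf(cast(f,uz([(256,141),(299,143),(387,143),(428,142)]),.078)))
E
```

```text
corners [[ 0.571   0.2919]
 [ 0.5916 -0.2878]
 [ 0.3313  0.2812]
 [ 0.3486 -0.295 ]]
0.5801316953676606 0.5765004715847293 0.239979592673656 0.2430903074594672
yaw from y 0.03278701270387276 x 0.037109220282331636
centre [ 0.4606 -0.0024  0.018 ]
batten [[ 0.4445  0.0281]
 [ 0.4138  0.0221]
 [ 0.4885 -0.2466]
 [ 0.4599 -0.2508]] 0.27748298986041275
slot bf [[  42.5493  -89.9605]
 [-119.3094  -89.6189]]
batten bf [[ -15.1046   31.0711]
 [ -45.9976   26.0104]
 [  19.9058 -244.9409]
 [  -8.8306 -248.23  ]]
fence ends [[  67.7692  285.0488]
 [  70.7292 -283.8829]
 [  46.7895  284.9817]
 [  40.0095 -283.2788]]
bracket fronts z~.078 [[ 46.0366 103.9298]
 [ 44.2846  72.3155]
 [ 43.6924   7.6347]
 [ 44.1452 -22.5015]]
```

```bash
cat >> h.py <<'E'
from scipy.spatial.transform import Rotation as Ro
YAW=0.0345; C0=np.array([0.4606,-0.0024]); RB=np.array([[np.cos(YAW),-np.sin(YAW)],[np.sin(YAW),np.cos(YAW)]])
def w(x,y,z): return np.r_[C0+RB@(np.array([x,y])/1000), z/1000]   # board mm -> world m
def bf(P): return np.c_[(np.atleast_2d(P)[:,:2]-C0)@RB*1000, np.atleast_2d(P)[:,2]*1000]
def ori(sgn=-1):
    x=np.array([0,0,-1.]); z=sgn*np.r_[RB[:,1],0]; return Ro.from_matrix(np.c_[x,np.cross(z,x),z]).as_quat()
def st():
    s=monitor.sense(); print("t %.2f"%s["clock"],"tcp_b",bf(s["position"]).round(1)[0],"F",(np.array(s["contact_force"])).round(2),"gap %.2f"%s["finger_gap"])
def pic(n,name,box=None,k=4):
    f=eyes.grab_frame(n); im=f["frame"][:,:,::-1]
    if box: u0,v0,u1,v1=box; im=cv2.resize(im[v0:v1,u0:u1],None,fx=k,fy=k,interpolation=cv2.INTER_CUBIC)
    cv2.imwrite(f"pics/{name}.png",im); return f
E
python3 - <<'E'
from h import *
for s in(-1,1):
    print(s,[np.round(kinematics.ik(w(x,y,z),ori(s)),2) if kinematics.ik(w(x,y,z),ori(s)) is not None else None for x,y,z in((125,88,250),(125,88,88),(-20,-110,25),(20,-260,25))])
env.close_gripper(20)
env.reach(w(125,88,250),ori(-1)); st()
env.movel(w(125,88,88),velocity=.15,guard=8); st()
pic("scene","s1",(205,100,405,240)); pic("top","t1",(210,180,415,300),3.9)
E
```

```text
-1 [array([-0.05,  0.43,  1.2 , -0.  ,  1.51,  1.49]), array([-0.05,  0.55,  1.44, -0.  ,  1.15,  1.49]), array([-0.51,  0.4 ,  1.89, -0.  ,  0.85,  1.03]), array([-0.7 ,  0.57,  1.6 , -0.  ,  0.97,  0.83])]
1 [array([-0.05,  0.43,  1.2 , -0.  ,  1.51, -1.65]), array([-0.05,  0.55,  1.44, -0.  ,  1.15, -1.65]), array([-0.51,  0.4 ,  1.89, -0.  ,  0.85, -2.11]), array([-0.7 ,  0.57,  1.6 , -0.  ,  0.97, -2.31])]
t 3.50 tcp_b [125.1  87.3 249.9] F [ 0.22 -0.26 -0.8 ] gap 0.00
t 4.73 tcp_b [125.5  87.9  88.9] F [-0.34 -0.06 -0.48] gap 0.00
```

```bash
ls pics
```

```text
s1.png
scene0.png
scenez0.png
t1.png
top0.png
topz0.png
```

View pics/s1.png

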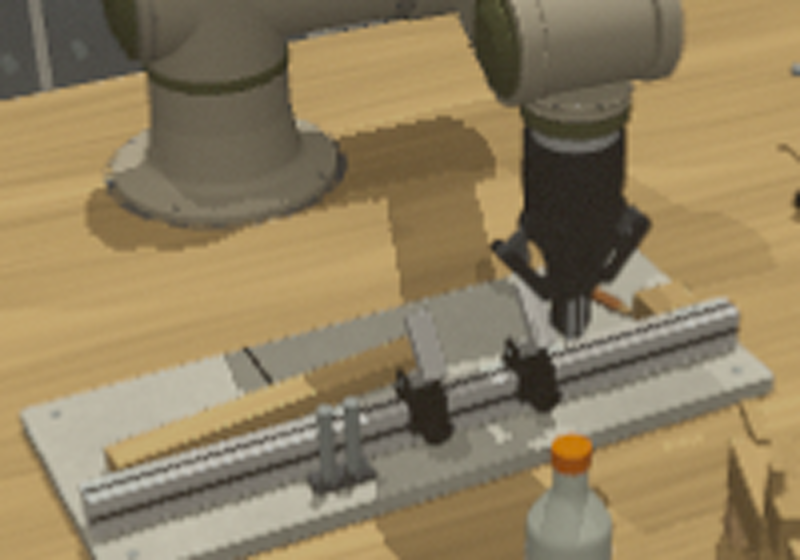

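View pics/t1.png

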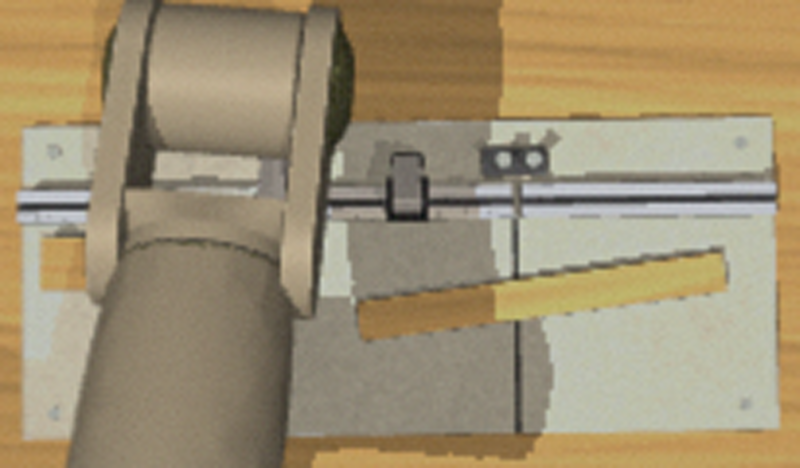

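```bash
python3 - <<'E'
from h import *
f=eyes.grab_frame("scene")
for p in((125,88,88),(57.5,88,70),(57.5,88,54),(72.5,104,54),(45,128,130),(45,-7,130)): print(p,((proj(f,w(*p))[0]-[205,100]+.5)*4).round())
E
```

```text
(125, 88, 88) [567. 371.]
(57.5, 88, 70) [526. 347.]
(57.5, 88, 54) [526. 364.]
(72.5, 104, 54) [552. 368.]
(45, 128, 130) [564. 264.]
(45, -7, 130) [411. 306.]
```

```bash
python3 - <<'E'
from h import *
st(); pic("scene","s2",(285,140,405,230),6)
E
```

```text
t 4.88 tcp_b [125.3  88.   88.7] F [ 0.15 -0.28 -0.83] gap 0.00
```

View pics/s2.png

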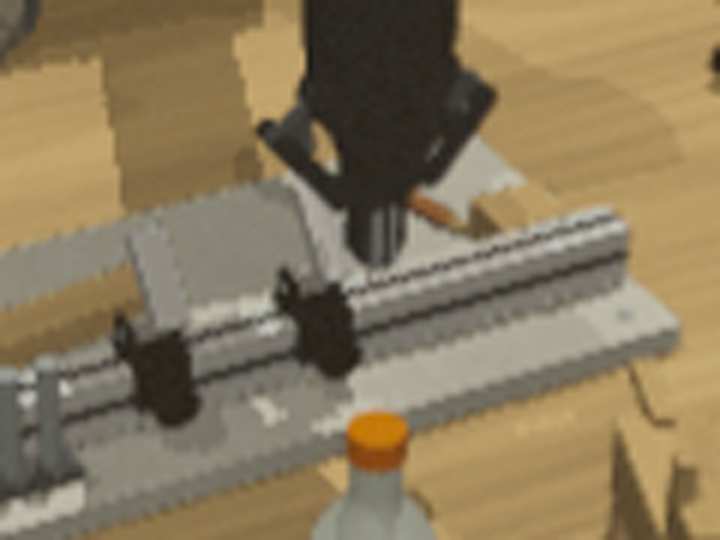

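```bash
python3 - <<'E'
from h import *
f=eyes.grab_frame("scene")
for p in((120,290,18),(120,-290,18),(-120,-290,18),(70,285,54),(45,285,54),(70,-285,54),(88,-79,90),(88,-101,90),(57.5,88,78),(57.5,-7,78)): print(p,proj(f,w(*p))[0].round(1),((proj(f,w(*p))[0]-[285,140]+.5)*6).round(),((proj(f,w(*p))[0]-[205,100]+.5)*4).round())
E
```

```text
(120, 290, 18) [398.2 193.2] [682. 322.] [775. 375.]
(120, -290, 18) [231.4 244.5] [-318.  630.] [108. 580.]
(-120, -290, 18) [208.9 201.8] [-454.  374.] [ 18. 409.]
(70, 285, 54) [389.6 177.3] [631. 227.] [741. 311.]
(45, 285, 54) [385.6 173.7] [607. 205.] [724. 297.]
(70, -285, 54) [226.4 224.9] [-349.  513.] [ 88. 502.]
(88, -79, 90) [292.  199.8] [ 45. 362.] [350. 401.]
(88, -101, 90) [285.3 201.8] [  5. 374.] [323. 409.]
(57.5, 88, 78) [336.1 184.2] [310. 268.] [527. 339.]
(57.5, -7, 78) [309.3 191.9] [149. 314.] [419. 369.]
```

The scene calibration fits the guide posts and the fence. The fingertip, though, shows at (348, 184), about 34 mm above the reported TCP's predicted (347, 193). I'll check the tip height with a guarded touch on an empty part of the base.

```bash
python3 - <<'E'
from h import *
env.movel(w(105,185,88),velocity=.15); st()
f=pic("scene","s3",(285,140,405,230),6)
print("pred tip",((proj(f,monitor.sense()["position"])[0]-[285,140]+.5)*6).round())
print(env.movel(w(105,185,5),velocity=.05,guard=4)); st()
f=pic("scene","s4",(285,140,405,230),6)
E
```

```text
t 5.79 tcp_b [105.2 184.5  88. ] F [ 0.05 -0.14 -0.04] gap 0.00
pred tip [512. 252.]
False
t 7.65 tcp_b [105.1 185.    5.2] F [-0.27 -0.36 -0.36] gap -0.00
```

View pics/s4.png

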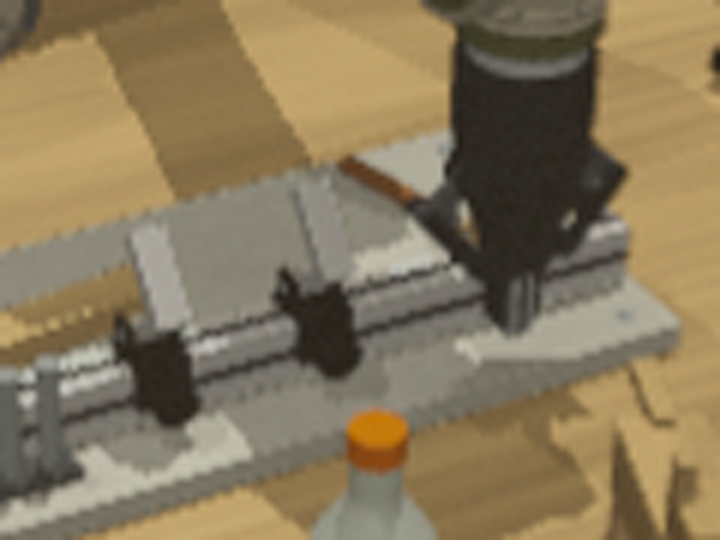

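View pics/s3.png

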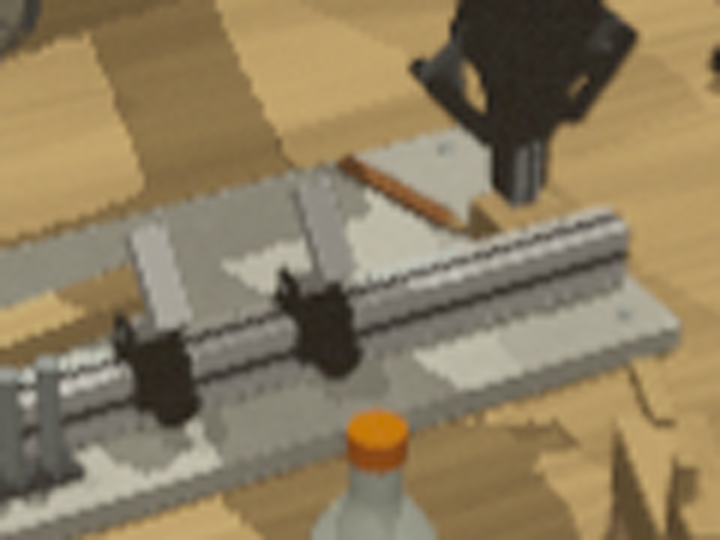

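Reported z = 5 mm with no contact, yet the base top is at 18 mm. So the true tips sit well above the reported TCP, as the picture suggested. I'll continue the guarded descent to measure the offset.

```bash
python3 - <<'E'
from h import *
try:
    print(env.movel(w(105,185,-28),velocity=.04,guard=4)); st()
except env.MotionError as e: print("ME",e)
f=pic("scene","s5",(285,140,405,230),6)
E
```

```text
True
t 8.26 tcp_b [104.9 185.  -15.4] F [-2.14  0.08  7.43] gap -0.00
```

View pics/s5.png

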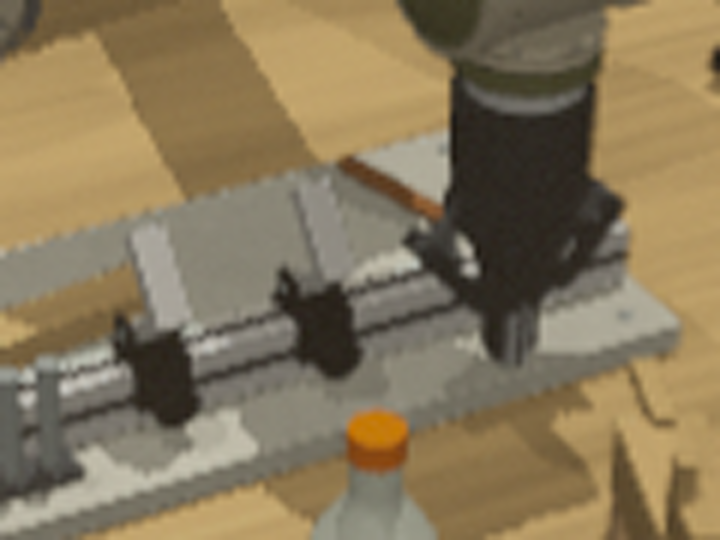

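Contact comes at reported z = −15 on the 18 mm base, so the tip is 33 mm above the reported TCP. Laterally the image agrees: the tip is at zoom (515, 362) and the prediction was (512, 356). I'll correct for this and flip the stop.

```bash
cat >> h.py <<'E'
DZ=33.
def wt(x,y,z): return w(x,y,z-DZ)   # true tip height above bench, mm
E
python3 - <<'E'
from h import *
env.movel(wt(125,185,90),velocity=.15)
env.movel(wt(125,88,88),velocity=.15); st()
f=pic("scene","s6",(285,140,405,230),6)
hit=env.movel(wt(62,88,88),velocity=.06,guard=10); print(hit); st()
f=pic("scene","s7",(285,140,405,230),6)
E
```

```text
t 9.76 tcp_b [124.9  88.6  54.9] F [-0.37 -0.43 -0.06] gap -0.00
True
t 10.38 tcp_b [101.3  88.1  56.3] F [ 3.75 -0.05  2.55] gap 0.00
```

View pics/s6.png

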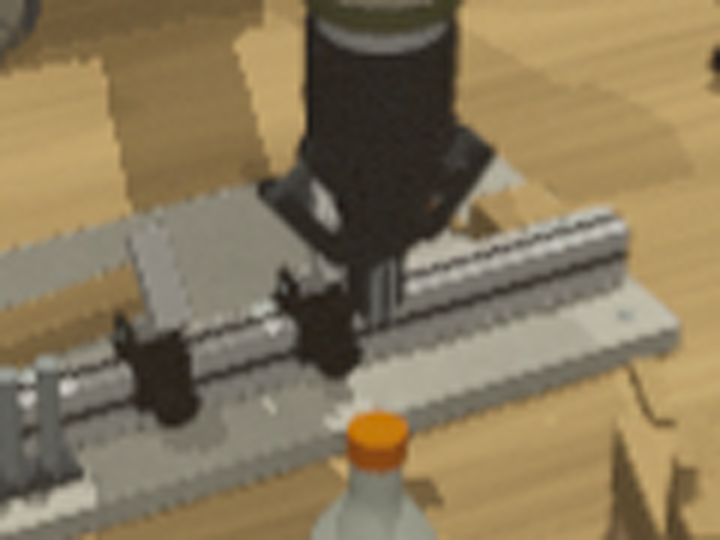

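View pics/s7.png

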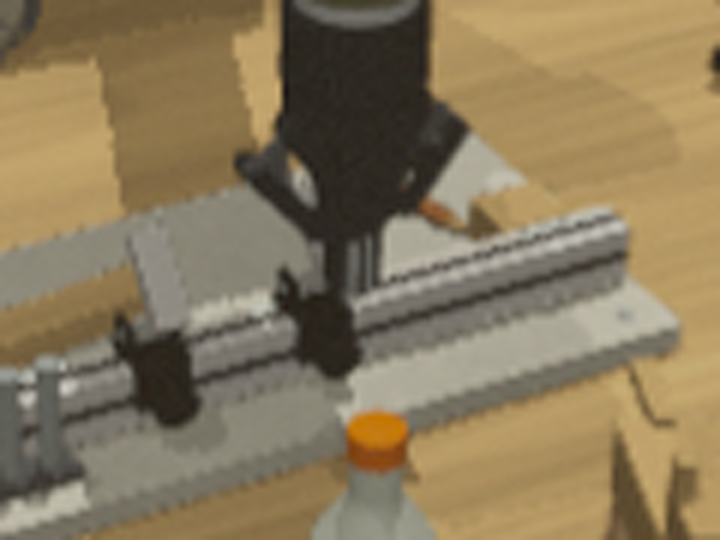

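The guard tripped at finger face x ≈ 90, on the stop's corner, with an upward share of force (3.75 forward, 2.55 up). A purely horizontal push is close to jamming by friction there, because the corner has to rise. I'll follow the corner's arc instead, forward and up.

```bash
python3 - <<'E'
from h import *
env.movel(wt(104,88,88),velocity=.08)
st()
for dx,dz in((0,0),(-12,11),(-26,17),(-38,18),(-42,18)):
    hit=env.movel(wt(101.3+dx,88,88+dz),velocity=.06,guard=10); print(hit); st()
    if hit: break
f=pic("scene","s8",(285,140,405,230),6)
E
```

```text
t 10.68 tcp_b [103.4  88.   54.4] F [-0.   -0.77 -0.26] gap -0.00
False
t 10.93 tcp_b [101.6  87.9  55.2] F [ 3.04 -0.01  2.05] gap 0.00
False
t 11.35 tcp_b [88.6 88.1 65.6] F [-0.11  0.47  0.41] gap -0.00
False
t 11.75 tcp_b [75.1 88.  72.2] F [-0.01  0.28  0.31] gap -0.00
False
t 12.10 tcp_b [63.3 88.  73.1] F [ 0.04 -0.12 -0.4 ] gap 0.00
False
t 12.35 tcp_b [59.2 88.  73. ] F [ 0.2   0.4  -0.25] gap 0.00
```

View pics/s8.png

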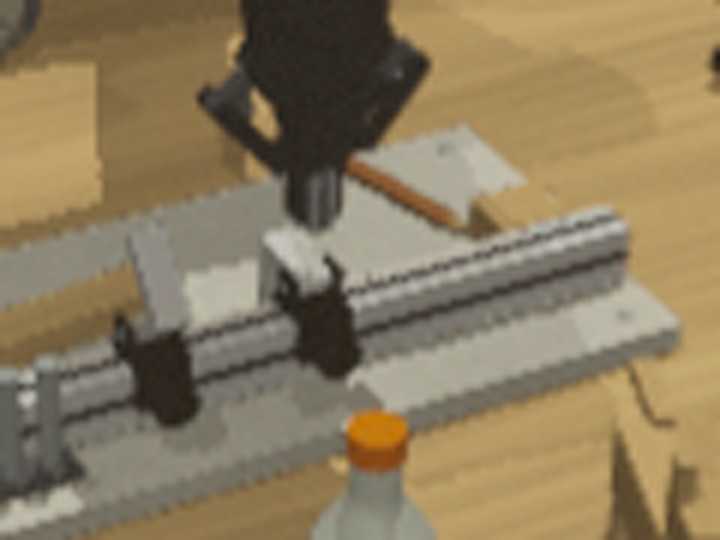

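The long stop now hangs down in front of the fence: its white arm is level at zoom (300, 250) and the leg is at (268, 270). Next I'll move to the batten's front side.

```bash
python3 - <<'E'
from h import *
env.movel(wt(59,88,165),velocity=.2)
env.movel(wt(-70,-115,165),velocity=.25)
env.movel(wt(-70,-115,27),velocity=.2,guard=6); st()
pic("top","t2",(210,180,415,300),3.9); pic("scene","s9",(205,140,405,260),4)
E
```

```text
t 14.79 tcp_b [ -69.4 -115.    -5.4] F [ 0.77 -0.13  1.05] gap -0.00
```

View pics/t2.png

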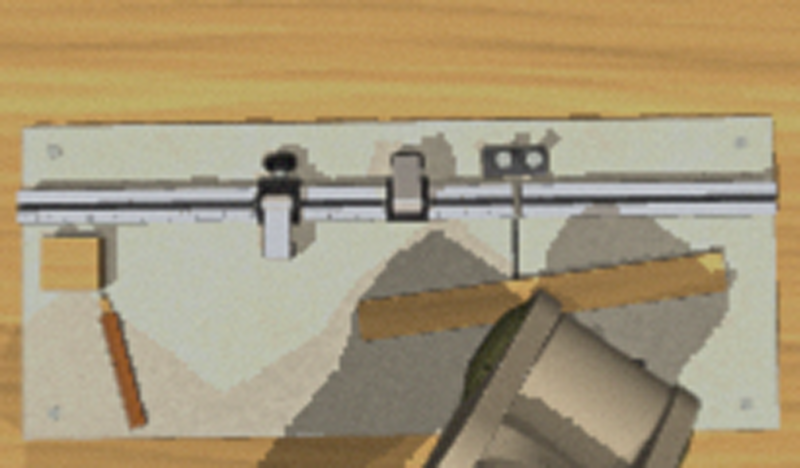

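View pics/s9.png

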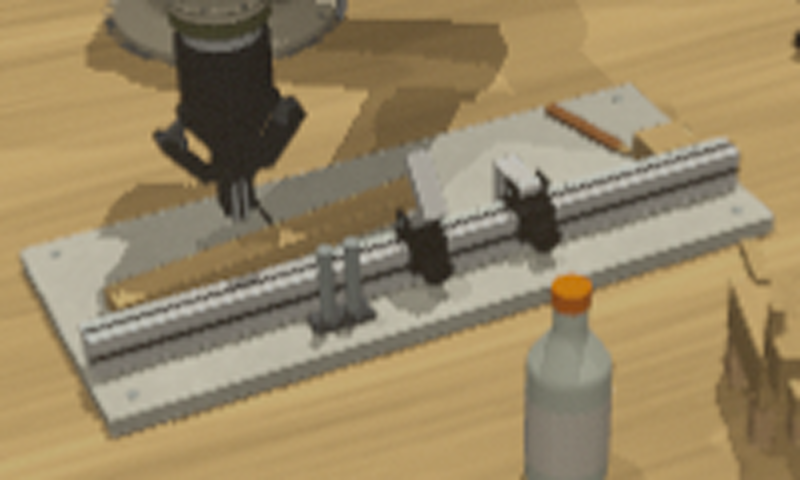

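In the top view the stop is down, its arm at zoom (263–292, 195–258). The batten is untouched and the finger is in front of it. Pushing to the fence now.

```bash
python3 - <<'E'
from h import *
f=eyes.grab_frame("top"); uz=lambda a:(np.array(a,float)+.5)/3.9-.5+[210,180]
print("stop arm edges bf",bf(cast(f,uz([(263,258),(292,258)]),.076)).round(1))
hit=env.movel(wt(-15,-113,27),velocity=.06,guard=6); print(hit); st()
hit=env.movel(wt(10,-113,27),velocity=.05,guard=6); print(hit); st()
pic("top","t3",(210,180,415,300),3.9); pic("scene","s10",(205,140,405,260),4)
E
```

```text
stop arm edges bf [[17.5 99.1 76. ]
 [17.3 77.7 76. ]]
False
t 16.01 tcp_b [ -15.2 -112.9   -6. ] F [-0.21 -0.73 -0.55] gap -0.00
True
t 16.43 tcp_b [   3.5 -112.8   -6.3] F [-0.9  -0.7  -0.08] gap -0.00
```

View pics/t3.png

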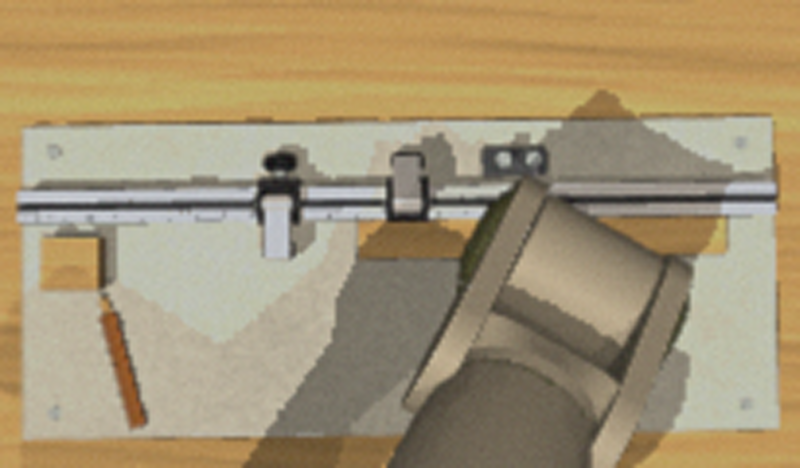

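View pics/s10.png

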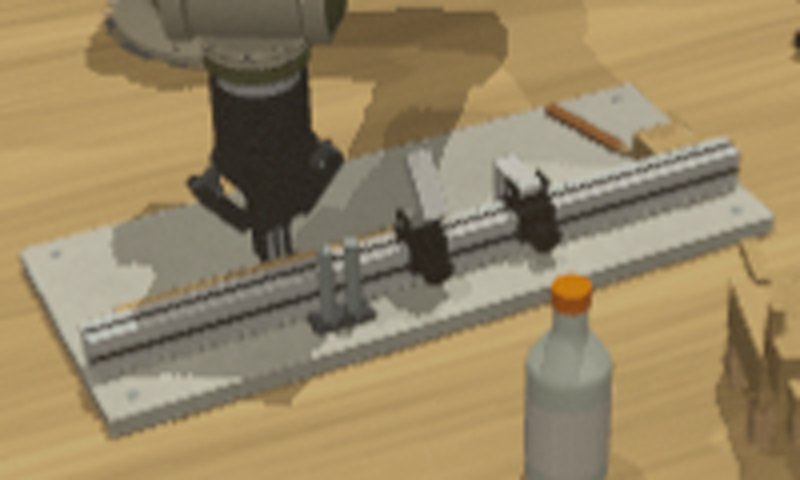

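The batten lies along the fence, with its front edge at zoom (358, 259) to (727, 254) parallel to the fence. Finger face x ≈ 14.5 matches the expected 15. Now I'll go around to its right end.

```bash
python3 - <<'E'
from h import *
env.movel(wt(-25,-113,27),velocity=.1)
env.movel(wt(-25,-283,27),velocity=.2)
env.movel(wt(27,-283,27),velocity=.12,guard=6); st()
f=pic("top","t4",(210,180,415,300),3.9); pic("scene","s11",(205,140,405,260),4)
hit=env.movel(wt(27,-240,27),velocity=.05,guard=6); print(hit); st()
hit=env.movel(wt(27,-223,27),velocity=.05,guard=6); print(hit); st()
pic("top","t5",(210,180,415,300),3.9)
E
```

```text
t 18.53 tcp_b [  26.6 -282.4   -6.2] F [-0.36  0.51 -1.24] gap 0.00
False
t 19.64 tcp_b [  27.  -240.2   -6. ] F [ 0.14 -0.45 -0.98] gap 0.00
False
t 20.13 tcp_b [  27.1 -222.7   -6. ] F [-0.23  1.58  0.22] gap -0.00
```

View pics/t5.png

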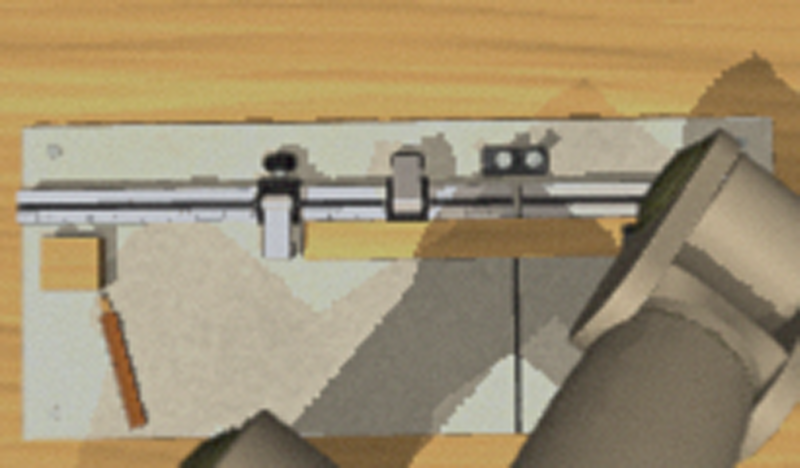

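View pics/s11.png

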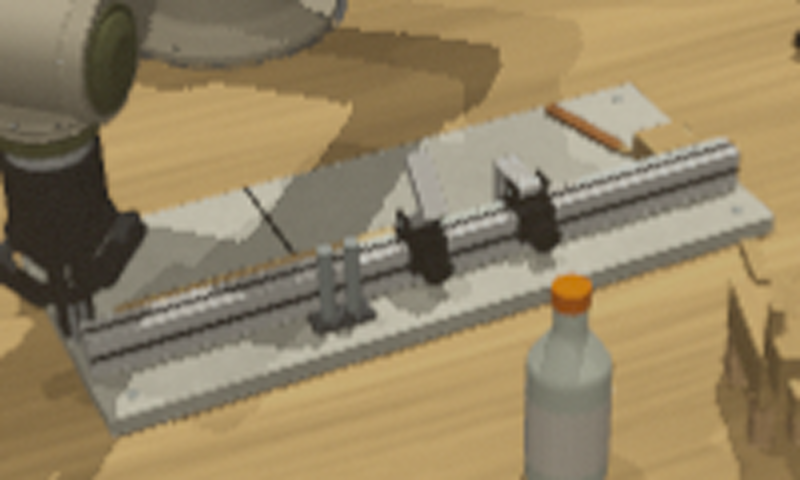

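The batten's left end is at zoom (305, 240), and the stop's leg is at about 292–298. I'll finish the push slowly.

```bash
python3 - <<'E'
from h import *
hit=env.movel(wt(27,-203,27),velocity=.03,guard=5); print(hit); st()
env.hold(.2); st()
f=pic("top","t6",(270,215,345,275),10); pic("scene","s12",(205,140,405,260),4)
E
```

```text
True
t 20.61 tcp_b [  27.2 -214.5   -5.9] F [-0.85 -4.53 -0.32] gap -0.00
t 20.81 tcp_b [  27.1 -214.4   -6.1] F [-0.05 -4.33  1.17] gap 0.00
```

View pics/t6.png

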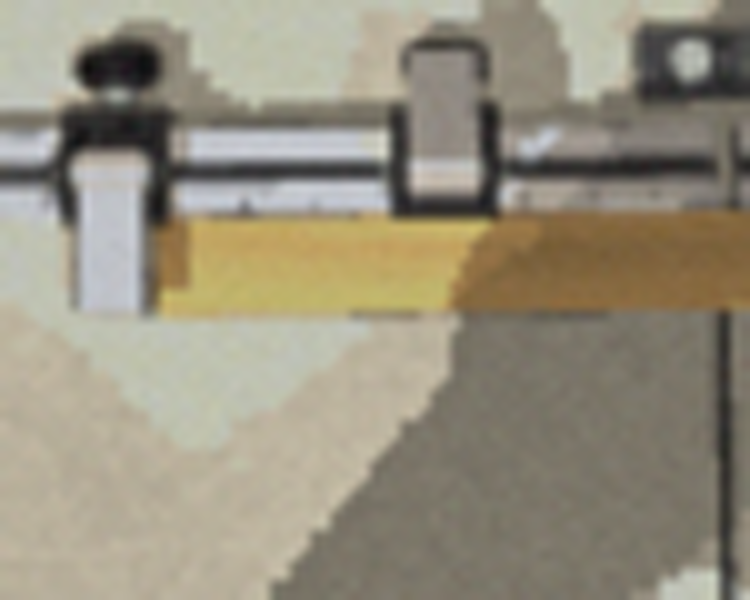

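Contact is firm at −214.5, with a steady 4.4 N against the stop. I'll back off, reseat the batten against the fence with a light press clear of the short stop, and check.

```bash
python3 - <<'E'
from h import *
env.movel(wt(27,-240,27),velocity=.08)
env.movel(wt(-30,-240,27),velocity=.2)
env.movel(wt(-30,-92,27),velocity=.2)
hit=env.movel(wt(10,-92,27),velocity=.04,guard=5); print(hit); st()
env.movel(wt(-30,-92,27),velocity=.1)
env.movel(wt(-30,-240,60),velocity=.2)
env.movel(wt(-100,-300,150),velocity=.25); st()
pic("top","t7",(270,215,345,275),10);pic("top","t8",(210,180,415,300),3.9); pic("scene","s13",(205,140,405,260),4)
E
```

```text
True
t 23.50 tcp_b [  3.3 -91.8  -6.4] F [-0.   -0.73 -0.15] gap -0.00
t 25.56 tcp_b [ -99.9 -298.9  116.1] F [-0.28 -0.17  0.04] gap -0.00
```

View pics/t7.png

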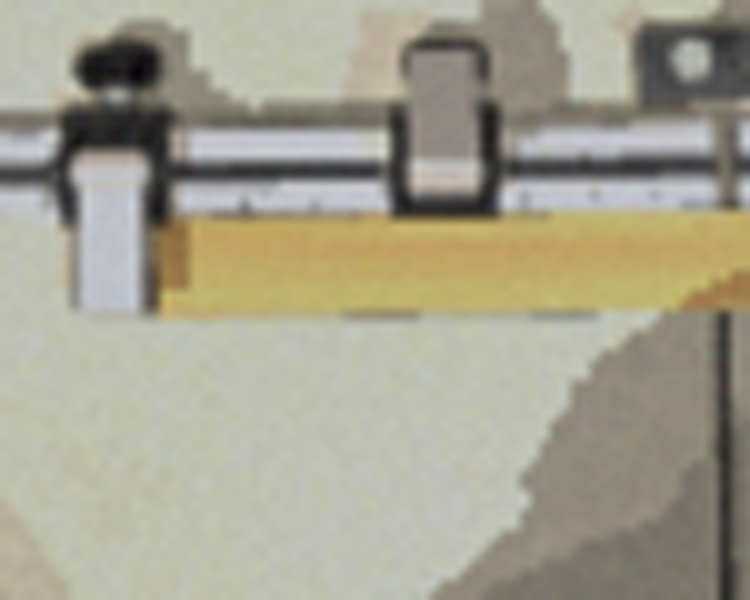

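View pics/t8.png

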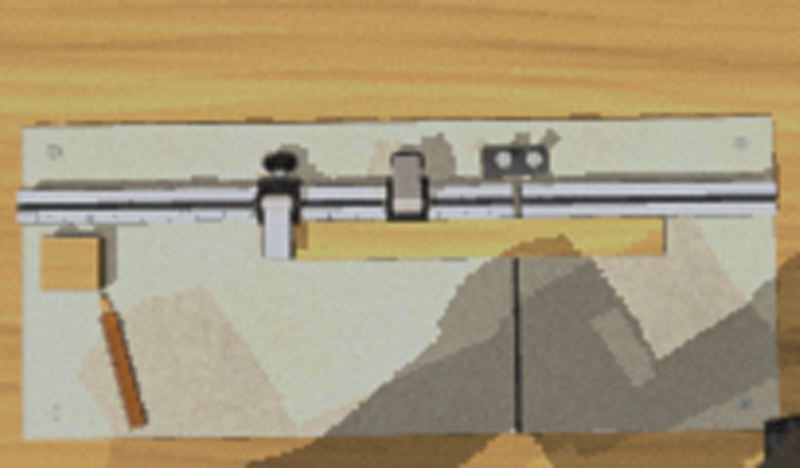

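View pics/s13.png

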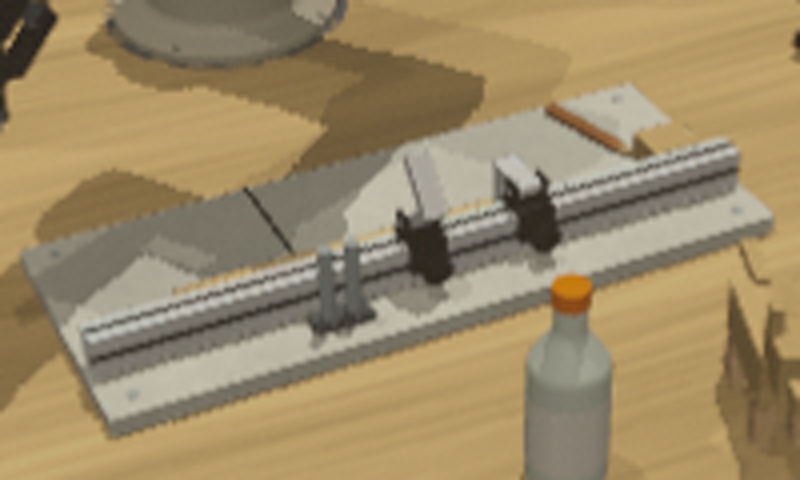

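```bash
python3 - <<'E'
from h import *
f=eyes.grab_frame("top"); uz=lambda a:(np.array(a,float)+.5)/3.9-.5+[210,180]
print("right end corners",bf(cast(f,uz([(665,218),(665,255)]),.038)).round(1))
g=f["frame"]; hsv=cv2.cvtColor(g,cv2.COLOR_RGB2HSV)
# front edge of batten, per-column transition, sub-pixel
pts=[]
for u in range(292,378):
    s=hsv[235:256,u,1].astype(float); k=np.where((s[:-1]>=70)&(s[1:]<70))[0]
    if len(k): k=k[-1]; pts.append((u,235+k+(s[k]-70)/(s[k]-s[k+1])))
P=bf(cast(f,pts,.038)); p=np.polyfit(P[:,1],P[:,0],1); r=P[:,0]-np.polyval(p,P[:,1]); ok=abs(r)<3; p=np.polyfit(P[ok,1],P[ok,0],1)
print("front edge slope",p[0],"x at y=-200,70",np.polyval(p,[-200,70]).round(1),ok.sum(),len(ok))
E
```

```text
right end corners [[  43.5 -202.2   38. ]
 [  15.5 -201.7   38. ]]
front edge slope 0.005239928825001755 x at y=-200,70 [14.5 16. ] 86 86
```

```bash
python3 - <<'E'
from h import *
f=eyes.grab_frame("top"); g=cv2.cvtColor(f["frame"],cv2.COLOR_RGB2HSV)[:,:,1].astype(float)
pts=[]
for u in range(222,400):   # base back edge: wood (saturated) -> white
    s=g[200:222,u]; k=np.where((s[:-1]>=60)&(s[1:]<60))[0]
    if len(k): k=k[0]; pts.append((u,200+k+(s[k]-60)/(s[k]-s[k+1])))
P=bf(cast(f,pts,.018)); p=np.polyfit(P[:,1],P[:,0],1)
for _ in range(3):
    r=P[:,0]-np.polyval(p,P[:,1]); ok=abs(r)<2; p=np.polyfit(P[ok,1],P[ok,0],1)
print("back edge slope",p,ok.sum(),len(ok))
env.movel(wt(-30,-255,60),velocity=.25)
env.movel(wt(-30,-240,27),velocity=.2)
env.movel(wt(26,-240,27),velocity=.15)
hit=env.movel(wt(26,-219,27),velocity=.06,guard=4); print(hit); st()
hit=env.movel(wt(26,-209,27),velocity=.02,guard=4); print(hit); st()
E
```

```text
back edge slope [-1.29966768e-03  1.19788431e+02] 178 178
False
t 27.81 tcp_b [  26.  -218.8   -5.9] F [ 0.63  0.29 -0.05] gap 0.00
True
t 28.18 tcp_b [  26.1 -214.5   -6. ] F [ 0.15 -3.79  0.36] gap -0.00
```

The re-touch repeats at −214.5, so the end is against the stop. The front-edge fit hints at a milliradian-scale skew with the right end slightly out, so I'll press lightly near the right end too and then look.

```bash
python3 - <<'E'
from h import *
env.movel(wt(26,-240,27),velocity=.08)
env.movel(wt(-25,-240,27),velocity=.2)
env.movel(wt(-25,-180,27),velocity=.2)
env.movel(wt(-6,-180,27),velocity=.1,guard=4)
hit=env.movel(wt(8,-180,27),velocity=.02,guard=4); print(hit); st()
env.movel(wt(-25,-180,27),velocity=.1)
env.movel(wt(-30,-240,60),velocity=.2)
env.movel(wt(-120,-320,150),velocity=.25); env.hold(.3); st()
f=pic("top","t9",(330,215,415,275),9); pic("top","t10",(270,215,345,275),10); pic("scene","s14")
g=cv2.cvtColor(f["frame"],cv2.COLOR_RGB2HSV)[:,:,1].astype(float)
pts=[]
for u in range(292,378):
    s=g[235:256,u]
    m=(s[:8].max()+40)/2 if 0 else 75
    k=np.where((s[:-1]>=m)&(s[1:]<m))[0]
    if len(k): k=k[-1]; pts.append((u,235+k+(s[k]-m)/(s[k]-s[k+1])))
P=bf(cast(f,pts,.038)); print(np.polyfit(P[:,1],P[:,0],1)); print(P[::8,:2].round(1).tolist())
E
```

```text
True
t 30.26 tcp_b [   3.4 -179.8   -6.5] F [-0.34  0.5  -0.18] gap -0.00
t 32.23 tcp_b [-119.7 -319.4  116.5] F [ 0.28  0.25 -0.84] gap 0.00
[3.39883858e-03 1.58216693e+01]
[[15.5, 58.6], [15.6, 35.0], [15.8, 11.4], [15.8, -12.2], [16.2, -35.8], [16.2, -59.4], [15.4, -83.0], [15.0, -106.7], [14.9, -130.3], [14.6, -153.9], [15.9, -177.6]]
```

View pics/t9.png

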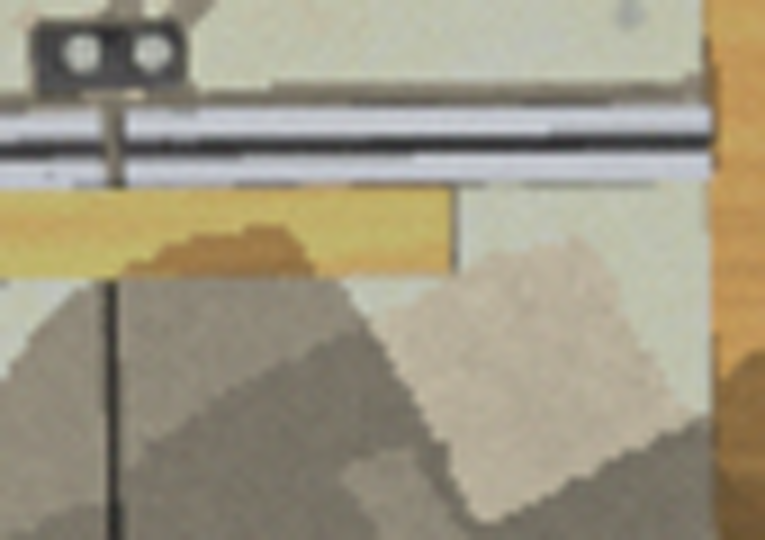

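View pics/t10.png

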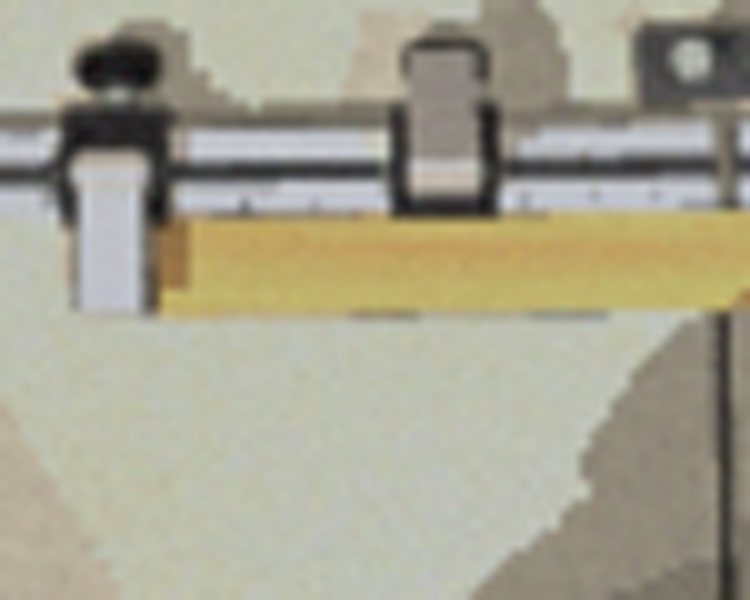

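View pics/s14.png

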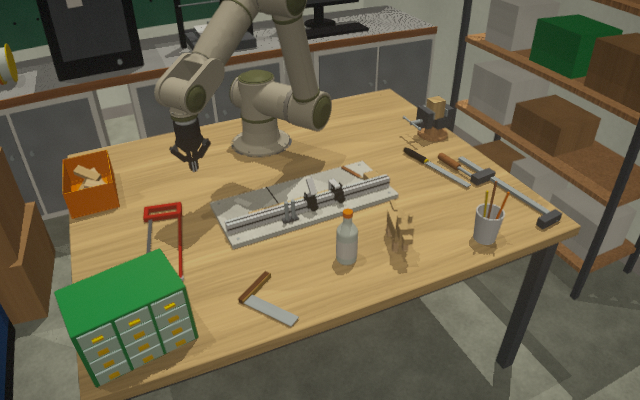

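The three fence presses, at y = −113, −92 and −180, stopped at x = 3.5, 3.3 and 3.4. The batten is therefore flat to well under a millimetre, and the edge-fit slope came from the shadow boundary. The stop is down, the short stop is back, the bystanders are where they were, and the arm is clear.

```bash
python3 - <<'E'
from h import *
job.hand_in(); st()
E
```

```text
the job is handed in; nothing more can be done
the job is handed in; nothing more can be done
```

I flipped the long stop down in front of the fence. Then I pushed the batten flat against the fence and along it until its left end met the stop. The job was handed in at about 32 s, with the arm well clear of everything.

**What the last checks showed**
- **Stop contact:** Two separate pushes on the batten's right end stopped at the same point, at about 4 N. The camera puts the right end at board y ≈ −202 mm, so the left end is at +78 mm, where the stop's face is. After those pushes I pressed once more against the fence and did not touch the end again; the pictures showed no gap.
- **Flat on the fence:** Light presses at three places along the batten stopped within 0.2 mm of each other.
- **Everything else:** The long stop is all the way down and the short stop is still back. The other things look unmoved in the pictures.

**What disagreed or failed**
- **Tip height:** The real fingertip was about 33 mm higher than the reported tool position. I saw it in the pictures, confirmed it with a light touch on an empty part of the base, and corrected for it.
- **First push on the stop:** Pushing straight forward nearly jammed on friction and the 10 N guard stopped it. Pushing along the stop's arc worked.
- **Image edge fit:** One fit of the batten's front edge suggested a skew of 3–6 mrad. The presses did not confirm it, and I put it down to a shadow across the edge.

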